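# Seat the sliding work board and lock it

### The job

Push the plywood work board along its rails with a fingertip, towards the end bar, until it drops level into its locating notches, then push the brass keeper round by its black peg until it lies squarely across the board and locks it down. Nothing is to be picked up: the charcoal block rides along on the board without being touched, and everything else on the bench stays where it is.

Things in the scene. Friction and masses are not known exactly. Their poses are not given: they have to be found in the camera images.
- base: fixed wooden runner base 282 x 158 mm on 10 mm feet. Origin 10 mm above the bench, under its plate; x along the rails, the way the board must slide; y across, z up. Base plate 8 mm thick, side walls' inner faces at y +-61.5 mm, walls 14 mm thick, tops at z 34 mm. Metal tracks inside the walls, tops at z 22 mm, with 15 mm long notches. Open at the -x end (x -140 mm).
- end_bar (a point): middle of the top of the end bar across the base's +x end, base z 32 mm; the bar covers base x +130 to +142 mm. If pushed over the notches without dropping, the board meets it 15 mm past the seat and can be pushed back.
- board: loose plywood board 140 x 120 x 10 mm, 0.35 to 0.7 kg, between the base's walls with 1.5 mm play a side. Origin: middle of the slab's underside, axes as the base's. Rear edge at x -70 mm. Four steel feet, 6 mm high, glide on the tracks: origin then at base z 28 mm; when all fall into the notches it drops to base z 22 mm and stops at the notch walls (2.5 mm play each way).
- push_ledge (a point): middle of the rear (-x) face of the dark wooden push ledge on the board's top, at (-70, 0, +15) mm on the board: 60 mm wide (y), 12 mm thick, 10 mm high, flush with the board's rear edge; its top is 20 mm above the slab's underside
- seat (a point): on the base at (+45, 0, +22) mm: where the board's origin lies once the board has dropped into the notches (70 to 100 mm ahead of its start)
- keeper (a joint): rad, turn of the brass keeper on the base's -y wall: 0 = blade along the wall, pointing to the base's -x; negative = swung outwards; +1.57 (end stop) = pointing to the base's +y, squarely across the board. Starts at -0.4 to 0; stays where left (about 0.7 N at the peg). Its underside, at base z 34.5 mm, passes 2.5 mm over the seated board but strikes a board that has not dropped.
- keeper_pivot (a point): pivot axis of the keeper, on the base at (+30, -68.5, +37) mm
- keeper_peg (a point): the black upright peg on the keeper, 12 mm across, 45 mm from the pivot axis; this point is the centre of its top, at base z 64.5 mm. The peg rises from the 12 mm wide, 5 mm thick blade, whose top is at base z 39.5 mm.
- charcoal_block: loose black charcoal soldering block about 35 (x) x 50 x 26 mm lying on the front (+x) half of the board; origin at the centre of its underside. Not to be touched.
- blue_pliers: small pliers with blue grips, 131 x 58 x 10 mm, lying on the far side of the base; origin in the middle of the underside; leave alone
- flux_jar: white jar with green lid, 58 mm across, 50 mm high, beyond the end bar of the base; origin under its centre; leave alone
- thread_spool: spool of red thread, 38 mm across, 45 mm high, beyond the end bar of the base; origin under its centre; leave alone
- tape_roll: roll of masking tape lying flat, 86 mm across, 24 mm high; origin under its centre; leave alone
- bead_jar: glass jar of beads with cork lid, 46 mm across, 64 mm high; origin under its centre; leave alone

How it is judged:
By the outcome, as a careful person would: the job done as asked, in the order asked, and still so for the second after the job is handed in, with the robot touching nothing.
It also fails if it takes over 51 s, if anything falls off the work surface, if the arm or the gripper's body presses on something with over 40 N, if the wrist force passes 120 N, or if a joint passes its speed limit or range.

### The arm

A 7-joint arm with a two-finger parallel gripper is mounted at the origin on a cart in front of the work surface, level with it; the furniture and walls round the work are solid. World frame = base frame: x ahead of the robot, y to its left, z up, the work surface at z = 0. Lengths are in mm, angles in rad, forces in N, time in s.
With the tool pointing down it reaches from about 400 to 850 mm from the base axis. Payload 6.9 kg.
Tool frame: the origin (TCP) lies on the centre line of the jaws, within the pads' length; the fingertips stand 14 mm ahead of it and the grasp point (between the pads) lies 5 mm behind it; z points along the fingers, y is the direction in which the jaws open and shut (so a half turn about z gives the same grasp; the last joint's range is limited). The gripper opens to 85 mm and grips with 20 to 120 N. Pads are 22 mm wide; open, the fingers measure 114 mm over their backs; the gripper's body (76 mm by 85 mm) begins 54 mm behind the grasp point. The pads swing forward as they close: fully open they stand 13 mm farther back than shut.
Start: joints at [-1.109, 0.507, -0.238, 1.5, 0.126, 1.149, -0.155], TCP at [217.731, 585.837, 245.275] pointing down, gripper open.
Joint ranges: [-3.08, 3.08], [-0.24, 2.05], [-1.43, 1.35], [0, 2.5], [-1.52, 4.66], [0.17, 1.96], [-2.89, 2.89]. Speed limits (rad/s): [2.39, 2.39, 3.14, 3.14, 3.14, 3.14, 3.14].

### API

Orientations are given as a 3x3 rotation matrix whose columns are the frame's x, y, z axes.
In Python, from workcell import manip gives the robot as it stands.
- The arm moves only by the tool drive_tool, never from a script. Its argument "deltas" is a list of rows, each a list of 6 numbers: the shift along the tool's x, y, z in units of 40 mm (1.0 is 40 mm), then the turn, a rotation vector about the tool's x, y, z in units of 6 degrees (1.0 is 6 degrees). A call has 1 to 20 rows; each row shifts and turns the commanded pose from where the row before left it, along the tool's axes as they then stand; what a row does not reach is not made up. A row lasts 1/8 s, in which the tool goes at most 62.5 mm and 10.7 degrees, less where a joint would pass 70% of its speed; a pose out of reach is approached as far as the arm can. A call is refused whole if a number of a shift passes 1 or a number of a turn 1, either way. A call with a gripper value outside its range is refused whole. "gripper" is the finger opening in mm, from 0 to 85.4, set as the call begins (left out, the last holds). The fingers move at their own pace and stop on an object; "newtons" is the grip in N (left out, the last holds). Time passes only in rows, so rows that do not move let the fingers close. It gives the time, the measured TCP pose, the force and the opening at its end, in the units of the state.
- manip.get_state(): the state, without advancing time (a new reading comes with each control period).
- manip.capture(name): name is "scene" or "side" or "wrist"; returns the picture (420x560x3 uint8, red, green, blue); there is no depth.
- manip.calibration(name): a dict with "intrinsics" (3x3 intrinsics, pixels), "eye" and "attitude" of the camera in the world. Camera axes: x right, y up, looking along -z (the intrinsics and any distortion apply to the point x, -y, -z); pixel columns grow to the right and rows downward; lengths in mm; the calibration is good to about 2 mm. The wrist camera is an equidistant fisheye: a pixel r from the principal point sees the ray r / f radians off the axis. A picture is of the moment at which its call begins: read the wrist's pose just before it. calibration takes no time and is no camera call; for the wrist camera it gives the pose at the moment of the call.
- manip.close_job(): hands the job in, once; it reports no verdict.
Trained networks look in the newest picture that a camera, given by its name, has taken for a name from the list of things; names that differ only in an ending like _2 or _b are one class to them, and where a whole thing is asked for, a point or a joint stands for the part that bears it (a point fixed in the world has none). Each returns a list of dicts, best first, with "confidence" (0 to 1); they miss things now and then, are a little off and sometimes report something else, mostly with a low value. They report only what shows in the picture. A call takes as long as a camera call.
- manip.search_frame(camera, label): "at" ([x, y, z] in mm, in the coordinates of the camera as it stood for that picture, good to about 4 mm: the middle of the surface that is visible of it).
- manip.cut_out(camera, label): "pixels" (420x560 bool, what is visible of it).
- manip.pinpoint(camera, label): "at" ([x, y, z] in mm, in the coordinates of the camera as it stood for that picture, good to about 4 mm: a listed point, or the origin of a listed thing).
The state is a dict: "time_s": time; "joint_positions": joint angles; "qvel": joint speeds; "joint_torque": joint torques, N m; "eef_pos": TCP position; "ee_rot": TCP orientation; "force": force on the tool from outside, world axes, zero at the start; "wrist_torque": the same for the moment, N m; "grip_width": opening from 0.0 (shut) to 1.0 (fully open).
Only numpy, scipy, OpenCV 4.12 (cv2) and the standard library are available. Lean on these libraries where they do the work, as an engineer would, in place of code of your own. Each camera call takes 0.05 s, during which the arm holds its last target.

## Working session

There is one attempt and no reset: what is moved stays moved. The work goes in short steps, Python scripts to look and compute and a tool call to move; the robot and the scene stay as the last step left them, time stands still between calls to the robot, and variables do not carry over. Pictures are saved under pics/ and viewed, and the job is handed in when it is done.

Besides the shell and the picture viewer there is one more tool, called after "Request:" by a JSON object that holds its "op" and its "data". drive_tool: Moves the arm, as the interface text tells. Its arguments: {"type":"object","properties":{"deltas":{"type":"array","items":{"type":"array","items":{"type":"number"}}},"gripper":{"type":"number"},"newtons":{"type":"number"}},"required":["deltas"]}

```bash
mkdir -p pics; ls; cat > h.py <<'E'
import numpy as np, cv2
from workcell import manip
np.set_printoptions(precision=2,suppress=True)
def snap(cam,fn):
    im=manip.capture(cam); cv2.imwrite('pics/'+fn,cv2.cvtColor(im,cv2.COLOR_RGB2BGR)); return im
def toW(cam,p):
    c=manip.calibration(cam); return np.array(c['attitude'])@np.array(p)+np.array(c['eye'])
E
python3 - <<'E'
from h import *
s=manip.get_state(); print(s['time_s'],s['eef_pos'],s['ee_rot'],s['force'])
for c in ['scene','side','wrist']:
    snap(c,c+'0.png'); k=manip.calibration(c); print(c,k)
    for l in ['push_ledge','seat','end_bar','keeper_pivot','keeper_peg','base','board']:
        r=manip.pinpoint(c,l)
        print(l,[(toW(c,x['at']),round(x['confidence'],2)) for x in r[:2]])
print(manip.get_state()['time_s'])
E
```

```text
pics
0.0 [217.64 585.37 244.41] [[-0.94  0.35 -0.  ]
 [ 0.35  0.94 -0.  ]
 [-0.   -0.   -1.  ]] [-0.57 -0.08  0.5 ]
scene {'intrinsics': array([[525.96,   0.  , 290.37],
       [  0.  , 525.96, 209.13],
       [  0.  ,   0.  ,   1.  ]]), 'eye': array([-101.97, -581.26,  871.8 ]), 'attitude': array([[ 0.63,  0.52, -0.59],
       [-0.78,  0.42, -0.46],
       [ 0.01,  0.75,  0.67]])}
push_ledge [(array([569.26,  74.61,  51.36]), 0.6)]
seat [(array([534.31, -66.98,  33.61]), 0.9)]
end_bar [(array([ 510.83, -155.22,   43.17]), 0.74)]
keeper_pivot [(array([467.64, -37.52,  46.54]), 0.71)]
keeper_peg [(array([538.91, -23.69,   7.81]), 0.52), (array([471.31,   9.33,  74.63]), 0.48)]
base [(array([538.04, -24.78,   6.89]), 0.59)]
board [(array([554.42,  13.42,  35.49]), 0.66)]
side {'intrinsics': array([[427.79,   0.  , 282.18],
       [  0.  , 427.79, 210.27],
       [  0.  ,   0.  ,   1.  ]]), 'eye': array([1151.25,  177.2 ,  749.44]), 'attitude': array([[-0.34, -0.7 ,  0.62],
       [ 0.94, -0.25,  0.24],
       [-0.01,  0.67,  0.75]])}
push_ledge [(array([571.26,  80.24,  48.17]), 0.56), (array([504.1 , 253.38,   1.13]), 0.54)]
seat [(array([528.19, -60.4 ,  30.39]), 0.91)]
end_bar [(array([ 507.15, -150.99,   42.67]), 0.66), (array([475.65,   8.91,  75.87]), 0.39)]
keeper_pivot [(array([474.18, -30.66,  45.14]), 0.85)]
keeper_peg [(array([476.69,  12.06,  75.89]), 0.58)]
base [(array([544.35, -22.37,  10.16]), 0.78)]
board [(array([550.78,  13.93,  34.84]), 0.8)]
wrist {'intrinsics': array([[325.19,   0.  , 277.66],
       [  0.  , 325.19, 213.74],
       [  0.  ,   0.  ,   1.  ]]), 'eye': array([139.4 , 614.87, 375.15]), 'attitude': array([[ 0.35, -0.89, -0.3 ],
       [ 0.94,  0.33,  0.11],
       [ 0.  , -0.32,  0.95]])}
push_ledge []
seat []
end_bar [(array([ 511.07, -155.53,   42.08]), 0.95)]
keeper_pivot [(array([468.38, -35.29,  49.  ]), 0.88)]
keeper_peg []
base []
board []
1.2
```

View pics/scene0.png

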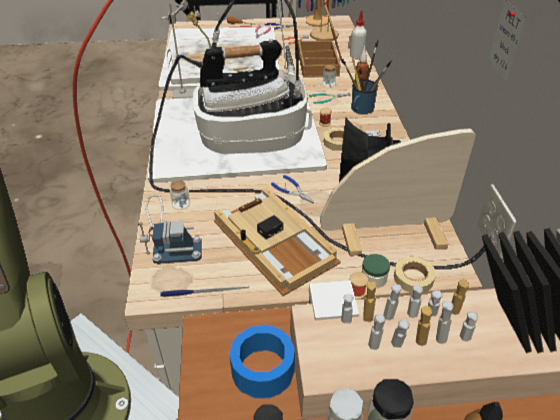

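View pics/side0.png

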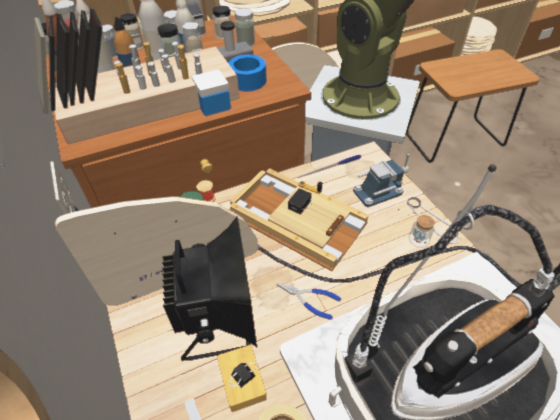

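View pics/wrist0.png

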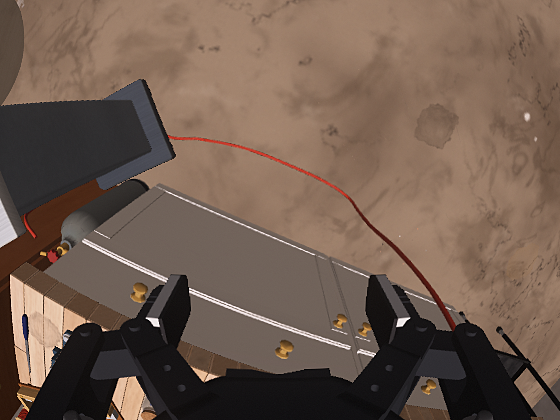

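```bash
cat >> h.py <<'E'
def ray(cam,uv):
    c=manip.calibration(cam);K=c['intrinsics'];R=np.array(c['attitude'])
    d=R@np.array([(uv[0]-K[0,2])/K[0,0],-(uv[1]-K[1,2])/K[1,1],-1]); return np.array(c['eye']),d/np.linalg.norm(d)
def onz(cam,uv,z):
    e,d=ray(cam,uv); return e+d*(z-e[2])/d[2]
def tri(uv1,uv2,c1='scene',c2='side'):
    e1,d1=ray(c1,uv1);e2,d2=ray(c2,uv2)
    t=np.linalg.lstsq(np.array([d1,-d2]).T,e2-e1,rcond=None)[0]
    return (e1+t[0]*d1+e2+t[1]*d2)/2, np.linalg.norm(e1+t[0]*d1-e2-t[1]*d2)
def proj(cam,P):
    c=manip.calibration(cam);K=c['intrinsics'];R=np.array(c['attitude'])
    q=R.T@(np.array(P)-c['eye']); return np.array([K[0,2]-K[0,0]*q[0]/q[2],K[1,2]+K[1,1]*q[1]/q[2]])
E
python3 - <<'E'
from h import *
from scipy.optimize import least_squares
pts=[((45,0,22),(534.3,-67,33.6)),((45,0,22),(528.2,-60.4,30.4)),((136,0,32),(510.8,-155.2,43)),((136,0,32),(507.2,-151,42.7)),((136,0,32),(511,-155.5,42)),
((30,-68.5,37),(467.6,-37.5,46.5)),((30,-68.5,37),(474.2,-30.7,45)),((30,-68.5,37),(468.4,-35.3,49)),((0,0,0),(538,-24.8,7)),((0,0,0),(544.4,-22.4,10))]
B=np.array([p[0] for p in pts],float);W=np.array([p[1] for p in pts])
def tf(p,B):
    c,s=np.cos(p[2]),np.sin(p[2]);return np.c_[p[0]+c*B[:,0]-s*B[:,1],p[1]+s*B[:,0]+c*B[:,1],B[:,2]+10]
r=least_squares(lambda p:(tf(p,B)-W)[:,:2].ravel(),[540,-24,-1.83]);p=r.x;print(p,np.degrees(p[2]));print((tf(p,B)-W)[:,:2])
for w in [(570.2,77.4),(552.6,13.7),(474,10.7),(471.3,9.3)]:
    d=np.array(w)-p[:2];c,s=np.cos(p[2]),np.sin(p[2]);print(w,'base',c*d[0]+s*d[1],-s*d[0]+c*d[1])
# overlay
for cam,n in (('scene','scene0.png'),('side','side0.png')):
    im=cv2.imread('pics/'+n)
    for b in [(-140,-75.5,34),(-140,75.5,34),(142,-75.5,32),(142,75.5,32),(30,-68.5,37),(-140,-61.5,34),(-140,61.5,34)]:
        u=proj(cam,tf(p,np.array([b],float))[0]);cv2.circle(im,tuple(int(round(x*1)) for x in u),1,(0,0,255),-1)
    u=proj(cam,tf(p,np.zeros((1,3)))[0]).astype(int);x,y=u
    crop=im[max(0,y-70):y+80,max(0,x-100):x+100];cv2.imwrite('pics/ov_'+cam+'.png',cv2.resize(crop,None,fx=4,fy=4,interpolation=cv2.INTER_CUBIC))
print('handle',tri((240,52),(517,365)))
print('stand',onz('scene',(150,188),0),onz('scene',(327,172),10),onz('scene',(155,97),0))
print('vise',onz('scene',(172,240),30),onz('scene',(150,205),80))
E
```

```text
[542.6  -21.91  -1.82] -104.02664649944329
[[-2.61  1.43]
 [ 3.49 -5.17]
 [-1.16  1.34]
 [ 2.44 -2.86]
 [-1.36  1.64]
 [ 1.27  3.08]
 [-5.33 -3.72]
 [ 0.47  0.88]
 [ 4.6   2.89]
 [-1.8   0.49]]
(570.2, 77.4) base -103.04255465974978 2.7071709112116373
(552.6, 13.7) base -36.976123510118846 1.071116159354462
(474, 10.7) base -15.015046628631353 -74.4581569882497
(471.3, 9.3) base -13.00238283844065 -76.73832901414053
handle (array([865.92, 365.31, 239.17]), np.float64(2.8520353134670935))
stand [497.19 357.45   0.  ] [833.18  34.37  10.  ] [811.93 707.61   0.  ]
vise [387.61 143.82  30.  ] [402.5 224.   80. ]
```

```bash
ls pics
```

```text
ov_scene.png
ov_side.png
scene0.png
side0.png
wrist0.png
```

View pics/ov_scene.png

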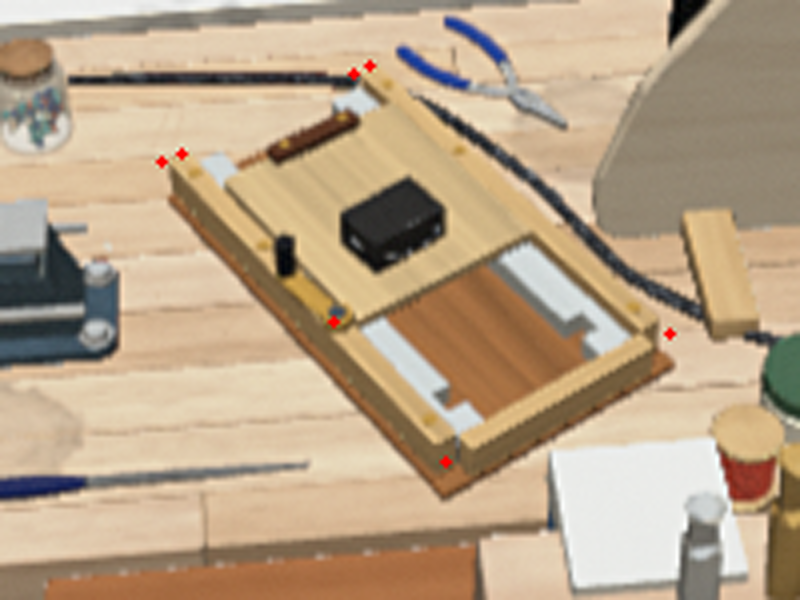

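View pics/ov_side.png

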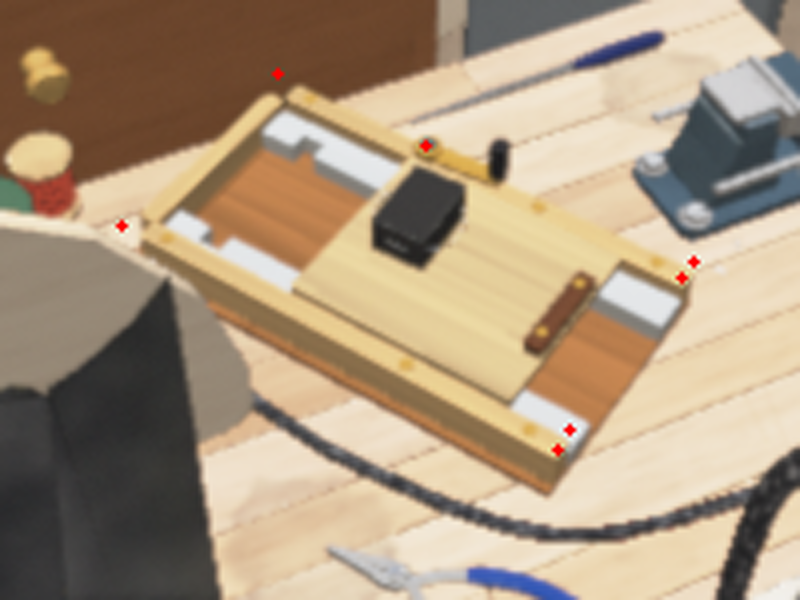

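```bash
python3 - <<'E'
from h import *
p=[542.6,-21.91,-1.82]
def tf(p,B):
    B=np.atleast_2d(np.array(B,float));c,s=np.cos(p[2]),np.sin(p[2]);return np.c_[p[0]+c*B[:,0]-s*B[:,1],p[1]+s*B[:,0]+c*B[:,1],B[:,2]+10]
for cam in ('scene','side'):
    im=cv2.imread('pics/%s0.png'%cam)
    tiles=[]
    for b in [(-140,-79,20),(-140,79,20),(142,-79,20),(142,79,20)]:
        u=proj(cam,tf(p,b)[0]);x,y=np.round(u).astype(int);print(cam,b,u,'tile origin',x-18,y-14)
        t=cv2.resize(im[y-14:y+14,x-18:x+18],None,fx=10,fy=10,interpolation=cv2.INTER_CUBIC);cv2.rectangle(t,(0,0),(359,279),(255,0,0),1)
        tiles.append(t)
    cv2.imwrite('pics/t_%s.png'%cam,np.vstack([np.hstack(tiles[:2]),np.hstack(tiles[2:])]))
E
```

```text
scene (-140, -79, 20) [211.21 215.74] tile origin 193 202
scene (-140, 79, 20) [265.99 190.38] tile origin 248 176
scene (142, -79, 20) [281.77 290.6 ] tile origin 264 277
scene (142, 79, 20) [340.13 256.89] tile origin 322 243
side (-140, -79, 20) [367.71 215.26] tile origin 350 201
side (-140, 79, 20) [332.18 264.14] tile origin 314 250
side (142, -79, 20) [265.06 167.6 ] tile origin 247 154
side (142, 79, 20) [224.39 206.84] tile origin 206 193
```

View pics/t_scene.png

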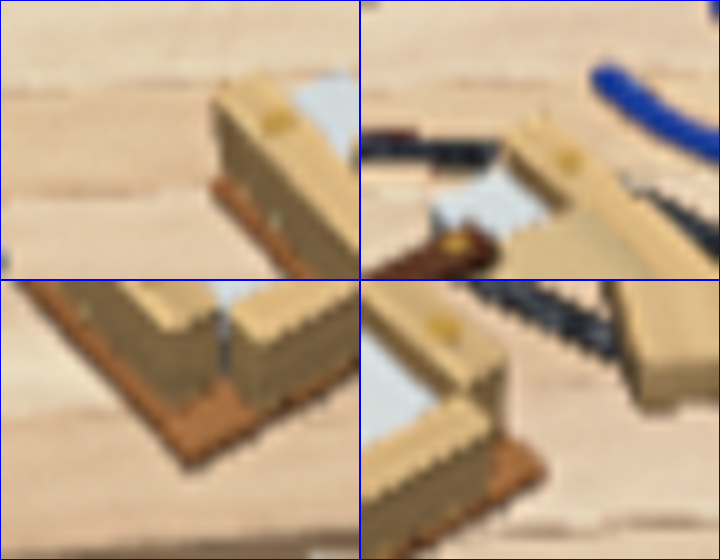

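View pics/t_side.png

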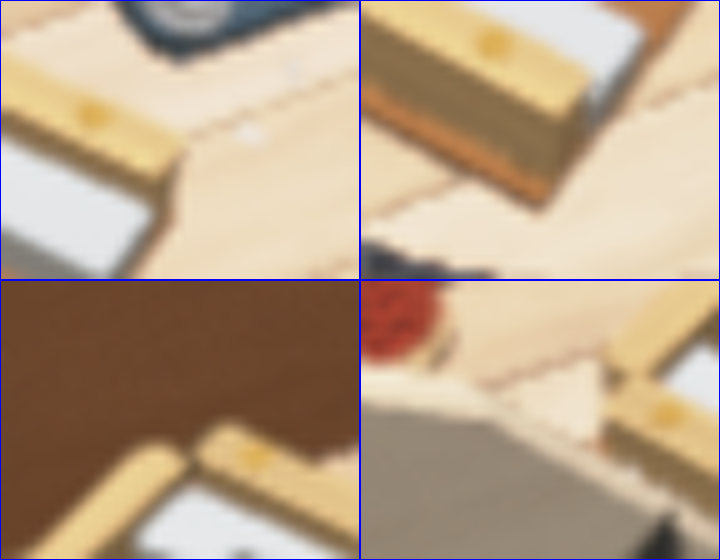

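```bash
cat >> h.py <<'E'
def tf(p,B):
    B=np.atleast_2d(np.array(B,float));c,s=np.cos(p[2]),np.sin(p[2]);return np.c_[p[0]+c*B[:,0]-s*B[:,1],p[1]+s*B[:,0]+c*B[:,1],B[:,2]+10]
def inv(p,w):
    d=np.array(w[:2])-p[:2];c,s=np.cos(p[2]),np.sin(p[2]);return np.array([c*d[0]+s*d[1],-s*d[0]+c*d[1]])
E
python3 - <<'E'
from h import *
from scipy.optimize import least_squares
ob=[('scene',(142,-79,0),(282.8,295.5)),('scene',(142,79,0),(340.5,262.2)),('scene',(-140,-79,0),(214.3,220.8)),('scene',(-140,75.5,34),(264.3,187.5)),('scene',(-140,-75.5,34),(214.6,212)),
('side',(-140,79,0),(332,270.7)),('side',(-140,-75.5,34),(368.3,216)),('side',(-140,61.5,34),(337,258.2))]
cal={c:manip.calibration(c) for c in ('scene','side')}
def res(q,full=False):
    o=[]
    for c,b,u in ob:
        o+=list(proj(c,tf(q,b)[0])+q[3:5]*(c=='scene')+q[5:7]*(c=='side')-u)
    if full: return np.array(o).reshape(-1,2)
    return np.r_[o,np.array(q[3:])/1.5]
for k in range(2):
    r=least_squares(res,[542.6,-21.9,-1.82,0,0,0,0],loss='soft_l1');print(r.x,np.degrees(r.x[2]));print(res(r.x,True))
    break
q=r.x
for w in [(570.2,77.4),(552.6,13.7),(474,10.7),(471.3,9.3)]: print(inv(q,w))
E
```

```text
[549.79 -19.59  -1.82   0.12   1.65   0.14   0.39] -104.35922086661151
[[ 0.34  0.29]
 [ 0.05  0.26]
 [-0.71  0.69]
 [ 1.79 -1.08]
 [-1.01 -1.66]
 [-0.37  2.52]
 [ 0.03 -0.88]
 [ 0.26 -0.49]]
[-99.02  -4.28]
[-32.94  -5.54]
[-10.54 -80.94]
[ -8.52 -83.21]
```

```bash
cat >> h.py <<'E'
def plan(wps,yaws,n):
    """wps: list of TCP targets, yaws: world deg of tool x at each; n rows each; simulate from present state, tool z down"""
    s=manip.get_state();R=np.array(s['ee_rot']);P=np.array(s['eef_pos'],float)
    from scipy.spatial.transform import Rotation as Ro
    out=[]
    for w,y,k in zip(wps,yaws,n):
        w=np.array(w,float)
        for i in range(k):
            cur=np.degrees(np.arctan2(R[1,0],R[0,0])); dy=((y-cur+180)%360-180)/(k-i)
            d=R.T@((w-P)/(k-i))/40; rz=round(-dy/6,2); row=list(np.round(d,2))+[0,0,rz]
            out.append([float(v) for v in row]); P=P+R@(np.round(d,2)*40); R=R@Ro.from_rotvec([0,0,np.radians(6*rz)]).as_matrix()
    print(out,len(out));print('end',P,np.degrees(np.arctan2(R[1,0],R[0,0])))
E
python3 - <<'E'
from h import *
print(manip.get_state()['ee_rot'])
plan([(330,330,250),(480,110,220),(575,105,190)],[130,90,75.8],[8,8,4])
E
```

```text
[[-0.94  0.35  0.  ]
 [ 0.35  0.94  0.  ]
 [ 0.    0.   -1.  ]]
[[-0.61, -0.63, -0.01, 0.0, 0.0, 0.62], [-0.65, -0.59, -0.02, 0.0, 0.0, 0.62], [-0.68, -0.54, -0.01, 0.0, 0.0, 0.62], [-0.72, -0.5, -0.02, 0.0, 0.0, 0.62], [-0.75, -0.45, -0.01, 0.0, 0.0, 0.61], [-0.77, -0.4, -0.02, 0.0, 0.0, 0.62], [-0.8, -0.35, -0.01, 0.0, 0.0, 0.61], [-0.82, -0.3, -0.02, 0.0, 0.0, 0.62], [-0.83, -0.08, 0.09, 0.0, 0.0, 0.83], [-0.83, -0.01, 0.09, 0.0, 0.0, 0.83], [-0.83, 0.06, 0.1, 0.0, 0.0, 0.83], [-0.82, 0.13, 0.09, 0.0, 0.0, 0.83], [-0.81, 0.21, 0.1, 0.0, 0.0, 0.84], [-0.78, 0.27, 0.09, 0.0, 0.0, 0.83], [-0.76, 0.34, 0.1, 0.0, 0.0, 0.84], [-0.72, 0.41, 0.09, 0.0, 0.0, 0.83], [-0.03, 0.59, 0.19, 0.0, 0.0, 0.59], [0.0, 0.6, 0.19, 0.0, 0.0, 0.59], [0.04, 0.59, 0.19, 0.0, 0.0, 0.59], [0.08, 0.59, 0.18, 0.0, 0.0, 0.6]] 20
end [574.89 104.96 190.09] 75.79425350598322
```

Request:
{"op": "drive_tool", "data": {"deltas": [[-0.61, -0.63, -0.01, 0, 0, 0.62], [-0.65, -0.59, -0.02, 0, 0, 0.62], [-0.68, -0.54, -0.01, 0, 0, 0.62], [-0.72, -0.5, -0.02, 0, 0, 0.62], [-0.75, -0.45, -0.01, 0, 0, 0.61], [-0.77, -0.4, -0.02, 0, 0, 0.62], [-0.8, -0.35, -0.01, 0, 0, 0.61], [-0.82, -0.3, -0.02, 0, 0, 0.62], [-0.83, -0.08, 0.09, 0, 0, 0.83], [-0.83, -0.01, 0.09, 0, 0, 0.83], [-0.83, 0.06, 0.1, 0, 0, 0.83], [-0.82, 0.13, 0.09, 0, 0, 0.83], [-0.81, 0.21, 0.1, 0, 0, 0.84], [-0.78, 0.27, 0.09, 0, 0, 0.83], [-0.76, 0.34, 0.1, 0, 0, 0.84], [-0.72, 0.41, 0.09, 0, 0, 0.83], [-0.03, 0.59, 0.19, 0, 0, 0.59], [0, 0.6, 0.19, 0, 0, 0.59], [0.04, 0.59, 0.19, 0, 0, 0.59], [0.08, 0.59, 0.18, 0, 0, 0.6]], "gripper": 0, "newtons": 40}}

```text
time_s: 3.7
eef_pos: [575.7, 105.0, 189.8]
ee_rot: [[0.247, 0.969, 0.0], [0.969, -0.247, 0.0], [0.0, 0.0, -1.0]]
force: [0.1, -0.4, 0.5]
grip_width: -0.004
```

```bash
python3 - <<'E'
from h import *
s=manip.get_state(); print(s['time_s'],s['eef_pos'],s['ee_rot'],s['force'],s['grip_width'])
snap('wrist','w1.png');print(manip.calibration('wrist'))
for l in ['push_ledge','seat','end_bar','keeper_pivot','keeper_peg','base','board','charcoal_block']:
    r=manip.pinpoint('wrist',l)
    print(l,[(toW('wrist',x['at']),round(x['confidence'],2)) for x in r[:2]])
snap('scene','scene1.png');snap('side','side1.png')
E
```

```text
3.7 [575.68 104.98 189.83] [[ 0.25  0.97  0.  ]
 [ 0.97 -0.25  0.  ]
 [ 0.    0.   -1.  ]] [ 0.13 -0.42  0.48] -0.0037859921395104195
{'intrinsics': array([[325.19,   0.  , 277.66],
       [  0.  , 325.19, 213.74],
       [  0.  ,   0.  ,   1.  ]]), 'eye': array([598.05, 185.15, 318.67]), 'attitude': array([[ 0.97,  0.24,  0.08],
       [-0.25,  0.92,  0.31],
       [ 0.  , -0.32,  0.95]])}
push_ledge [(array([572.63,  80.27,  55.89]), 0.8)]
seat [(array([532.7 , -71.1 ,  30.49]), 0.9)]
end_bar []
keeper_pivot []
keeper_peg []
base []
board []
charcoal_block []
```

View pics/w1.png

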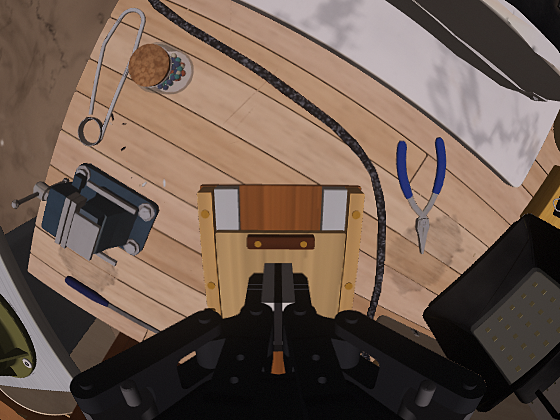

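View pics/side1.png

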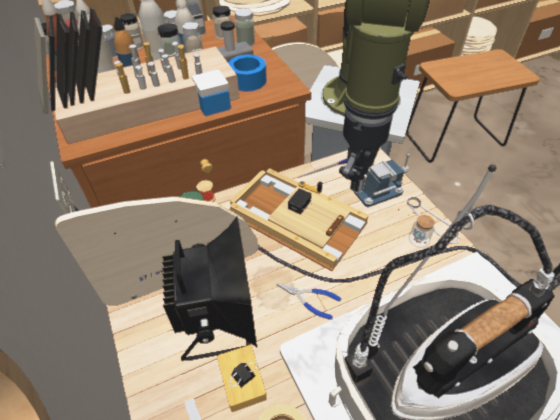

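```bash
cat >> h.py <<'E'
def wray(uv,c):
    K=c['intrinsics'];x=uv[0]-K[0,2];y=uv[1]-K[1,2];r=np.hypot(x,y);t=r/K[0,0]
    v=np.array([np.sin(t)*x/r,-np.sin(t)*y/r,-np.cos(t)]);return np.array(c['eye']),np.array(c['attitude'])@v
def wonz(uv,z,c=None):
    c=c or manip.calibration('wrist');e,d=wray(uv,c);return e+d*(z-e[2])/d[2]
E
python3 - <<'E'
from h import *
im=cv2.imread('pics/w1.png');cv2.imwrite('pics/w1c.png',cv2.resize(im[170:300,190:375],None,fx=4.3,fy=4.3,interpolation=cv2.INTER_CUBIC))
E
```

```text
(no output)
```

View pics/w1c.png

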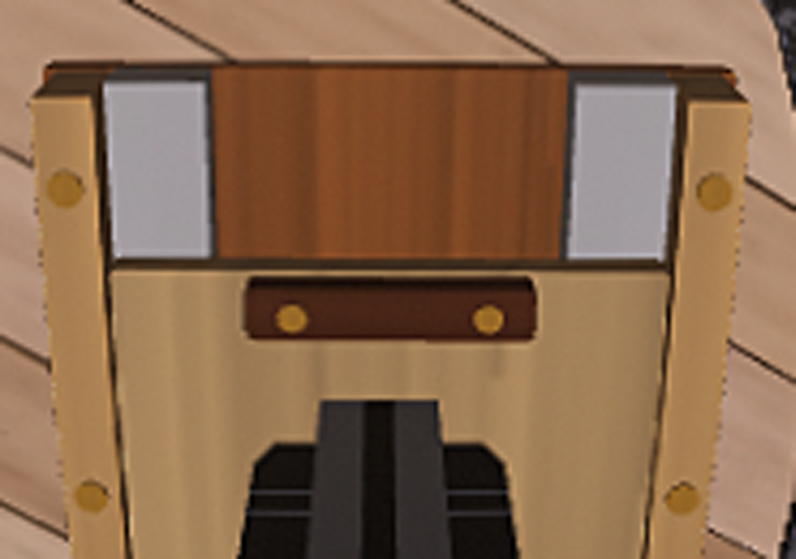

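```bash
python3 - <<'E'
from h import *
f=lambda x,y,z:wonz((x/4.3+190,y/4.3+170),z)
pts={'wLo':(35,98,44),'wLi':(97,98,44),'wRi':(688,100,44),'wRo':(748,100,44),'plL':(45,66,18),'plR':(733,68,18),'slL':(112,270,48),'slR':(667,270,48),'leL':(247,283,58),'leR':(536,283,58),'lefL':(247,340,58),'lefR':(536,340,58)}
W={k:f(*v) for k,v in pts.items()}
for k,v in W.items(): print(k,v)
g=lambda a,b:print(a,b,np.linalg.norm(W[a]-W[b]),np.degrees(np.arctan2(*(W[b]-W[a])[1::-1])),(W[a]+W[b])/2)
for a,b in [('wLo','wRo'),('wLi','wRi'),('plL','plR'),('slL','slR'),('leL','leR'),('lefL','lefR')]: g(a,b)
s=manip.get_state();c=manip.calibration('wrist')
d=np.array(s['ee_rot']).T@(c['eye']-np.array(s['eef_pos']));print(d)
E
```

```text
wLo [506.9  131.42  44.  ]
wLi [519.79 128.04  44.  ]
wRi [638.69  97.71  44.  ]
wRo [651.35  94.66  44.  ]
plL [503.3  132.89  18.  ]
plR [654.56  94.39  18.  ]
slL [512.42  91.99  48.  ]
slR [627.03  63.08  48.  ]
leL [541.74  86.02  58.  ]
leR [598.87  71.6   58.  ]
lefL [538.17  73.7   58.  ]
lefR [596.26  59.02  58.  ]
wLo wRo 149.05264737955045 -14.279054536134423 [579.13 113.04  44.  ]
wLi wRi 122.71077559574964 -14.31185146054505 [579.24 112.87  44.  ]
plL plR 156.08307586475462 -14.281417118535115 [578.93 113.64  18.  ]
slL slR 118.20012980195442 -14.15956176908252 [569.72  77.54  48.  ]
leL leR 58.92147297513806 -14.16669190800569 [570.3   78.81  58.  ]
lefL lefR 59.921208816983906 -14.184422620122065 [567.22  66.36  58.  ]
[  82.86   -0.68 -129.86]
```

Request:
{"op": "drive_tool", "data": {"deltas": [[0, 0.03, 0.8, 0, 0, 0], [0, 0, 0.8, 0, 0, 0], [0, 0, 0.8, 0, 0, 0], [0, 0, 0.75, 0, 0, 0], [0, 0, 0.07, 0, 0, 0], [0, 0, 0, 0, 0, 0], [-0.2, 0, 0, 0, 0, 0], [-0.1, 0, 0, 0, 0, 0], [-0.1, 0, 0, 0, 0, 0], [-0.1, 0, 0, 0, 0, 0], [-0.1, 0, 0, 0, 0, 0], [-0.1, 0, 0, 0, 0, 0]]}}

```text
time_s: 5.75
eef_pos: [569.4, 77.8, 61.5]
ee_rot: [[0.245, 0.97, 0.001], [0.97, -0.245, 0.001], [0.001, 0.001, -1.0]]
force: [1.5, 4.4, 2.0]
grip_width: 0.001
```

```bash
python3 - <<'E'
from h import *
s=manip.get_state(); print(s['time_s'],s['eef_pos'],s['force'],inv(np.array([544.6,-22.6,np.radians(-104.28)]),s['eef_pos']))
snap('wrist','w2.png');snap('scene','s2.png')
E
```

```text
5.75 [569.42  77.83  61.51] [1.51 4.44 1.99] [-103.45   -0.72]
```

View pics/w2.png

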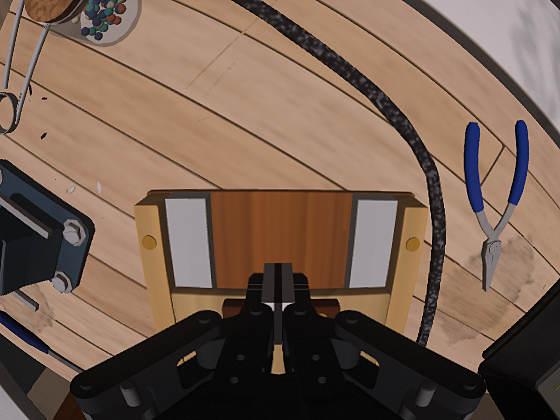

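View pics/s2.png

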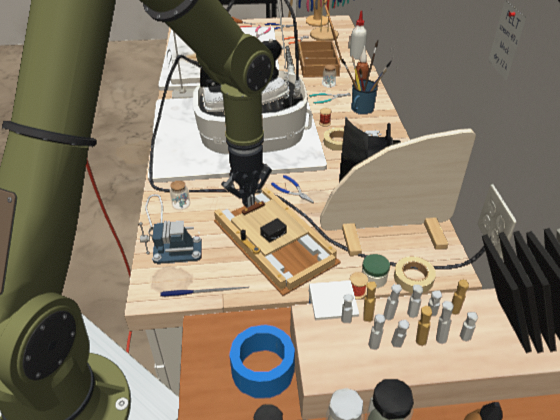

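Request:
{"op": "drive_tool", "data": {"deltas": [[-0.15, -0.01, 0, 0, 0, 0], [-0.2, -0.01, 0, 0, 0, 0], [-0.2, 0, 0, 0, 0, 0], [-0.2, 0, 0, 0, 0, 0], [-0.2, 0, 0, 0, 0, 0], [-0.15, 0, 0, 0, 0, 0], [-0.1, 0, 0, 0, 0, 0], [-0.05, 0, 0, 0, 0, 0]]}}

```text
time_s: 6.85
eef_pos: [556.0, 29.0, 61.2]
ee_rot: [[0.246, 0.969, -0.0], [0.969, -0.246, 0.0], [-0.0, -0.0, -1.0]]
force: [1.2, 3.4, 1.5]
grip_width: 0.0
```

```bash
python3 - <<'E'
from h import *
s=manip.get_state(); print(s['time_s'],s['eef_pos'],s['force'],inv(np.array([544.6,-22.6,np.radians(-104.28)]),s['eef_pos']))
im=snap('scene','s3.png');cv2.imwrite('pics/s3c.png',cv2.resize(cv2.cvtColor(im,cv2.COLOR_RGB2BGR)[170:310,190:360],None,fx=4,fy=4,interpolation=cv2.INTER_CUBIC))
E
```

```text
6.85 [556.04  29.03  61.24] [1.21 3.42 1.47] [-52.85  -1.65]
```

View pics/s3c.png

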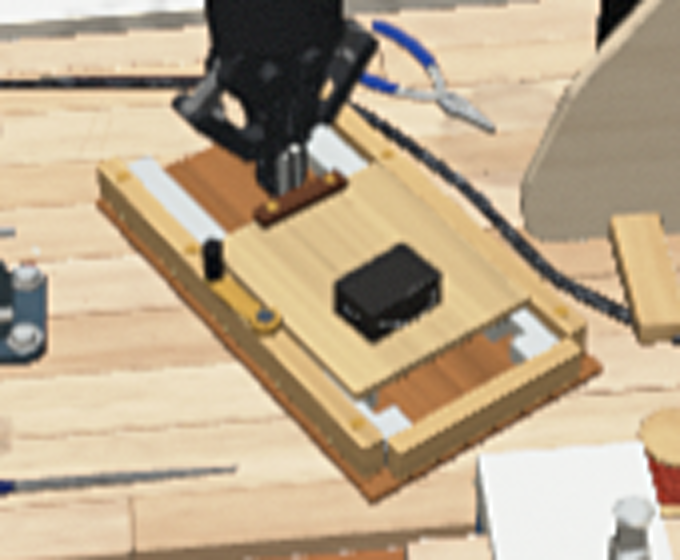

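Request:
{"op": "drive_tool", "data": {"deltas": [[-0.08, 0, 0, 0, 0, 0], [-0.08, 0.02, 0, 0, 0, 0], [-0.08, 0.02, 0, 0, 0, 0], [-0.04, 0, 0, 0, 0, 0], [-0.04, 0, 0, 0, 0, 0], [-0.04, 0, 0, 0, 0, 0]]}}

```text
time_s: 7.65
eef_pos: [553.8, 14.4, 61.1]
ee_rot: [[0.246, 0.969, -0.001], [0.969, -0.246, -0.0], [-0.001, -0.0, -1.0]]
force: [0.2, 2.6, 0.4]
grip_width: 0.003
```

Request:
{"op": "drive_tool", "data": {"deltas": [[-0.03, 0, 0, 0, 0, 0], [-0.03, 0, 0, 0, 0, 0], [-0.03, 0, 0, 0, 0, 0]]}}

```text
time_s: 8.02
eef_pos: [553.1, 11.3, 61.2]
ee_rot: [[0.246, 0.969, -0.0], [0.969, -0.246, -0.0], [-0.0, -0.0, -1.0]]
force: [0.7, 2.1, -2.0]
grip_width: -0.002
```

```bash
cat > look.py <<'E'
from h import *
import sys
n=sys.argv[1]
s=manip.get_state(); print(s['time_s'],s['eef_pos'],s['force'],inv(np.array([544.6,-22.6,np.radians(-104.28)]),s['eef_pos']))
im=snap('scene','s%s.png'%n);a=cv2.resize(cv2.cvtColor(im,cv2.COLOR_RGB2BGR)[170:310,190:360],None,fx=4,fy=4,interpolation=cv2.INTER_CUBIC)
cv2.imwrite('pics/s%sc.png'%n,a)
E
python3 look.py 4
```

```text
8.025 [553.12  11.26  61.16] [ 0.72  2.1  -1.96] [-34.91  -0.09]
```

View pics/s4c.png

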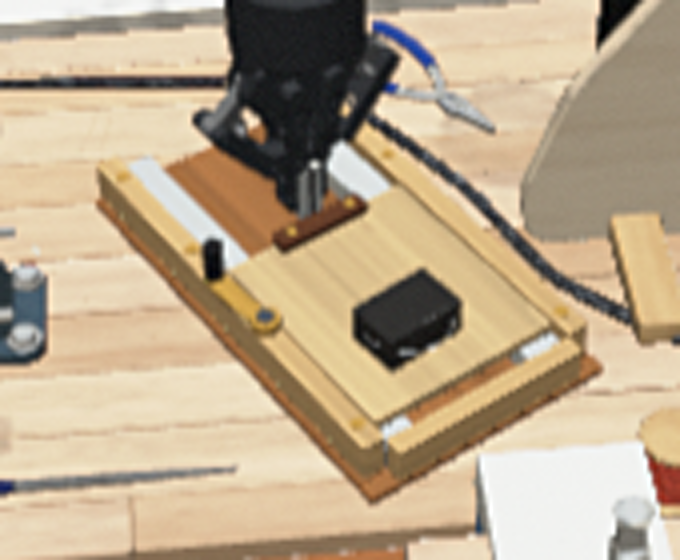

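Request:
{"op": "drive_tool", "data": {"deltas": [[-0.03, 0, 0, 0, 0, 0], [-0.03, 0, 0, 0, 0, 0], [0, 0, 0, 0, 0, 0]]}}

```text
time_s: 8.45
eef_pos: [553.2, 10.3, 61.4]
ee_rot: [[0.244, 0.97, 0.001], [0.97, -0.244, 0.001], [0.002, 0.001, -1.0]]
force: [2.5, 4.3, -2.0]
grip_width: 0.001
```

```bash
python3 look.py 5; python3 - <<'E'
from h import *
im=manip.capture('side');cv2.imwrite('pics/sd5.png',cv2.resize(cv2.cvtColor(im,cv2.COLOR_RGB2BGR)[150:290,210:390],None,fx=4.4,fy=4.2,interpolation=cv2.INTER_CUBIC))
E
```

```text
8.45 [553.22  10.31  61.37] [ 2.52  4.34 -1.96] [-34.02   0.23]
```

View pics/sd5.png

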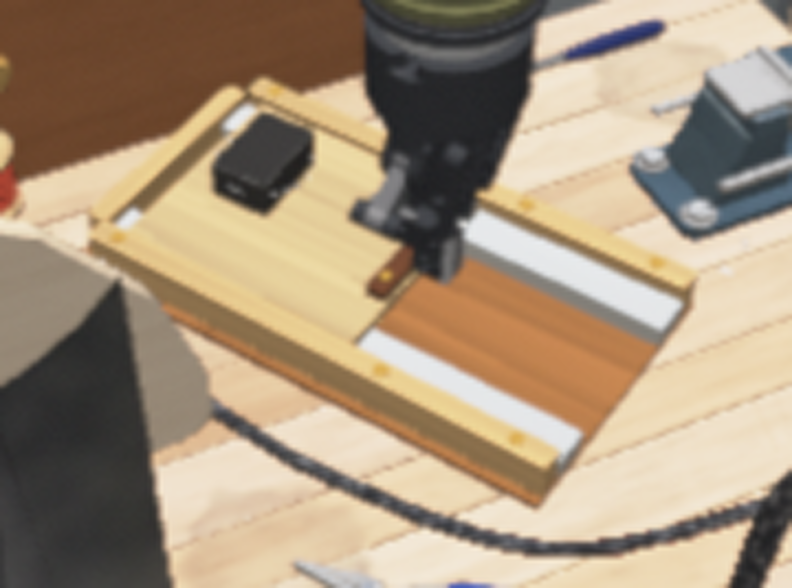

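View pics/s5c.png

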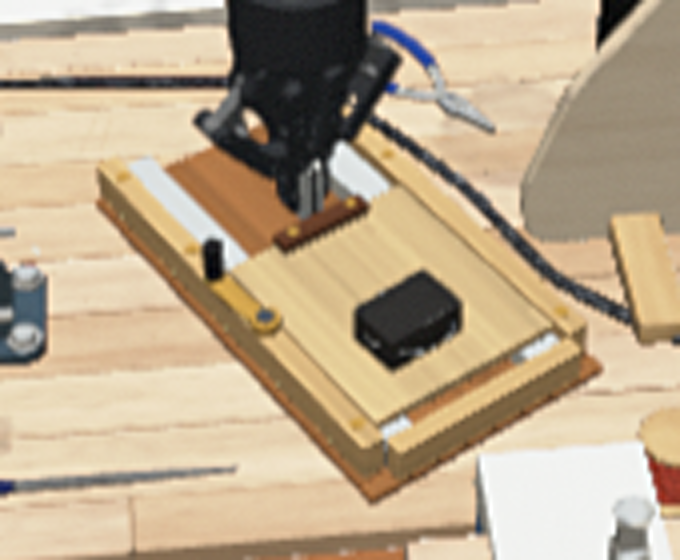

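Request:
{"op": "drive_tool", "data": {"deltas": [[-0.03, 0, 0, 0, 0, 0], [-0.03, 0, 0, 0, 0, 0], [0, 0, 0, 0, 0, 0]]}}

```text
time_s: 8.93
eef_pos: [553.2, 10.1, 61.5]
ee_rot: [[0.243, 0.97, 0.002], [0.97, -0.243, 0.003], [0.004, 0.001, -1.0]]
force: [2.7, 9.9, -1.6]
grip_width: -0.004
```

Request:
{"op": "drive_tool", "data": {"deltas": [[0.15, 0, 0, 0, 0, 0], [0.4, 0, 0, 0, 0, 0], [0.5, 0, -0.5, 0, 0, 0], [0, 0, -1, 0, 0, 0], [0, 0, -1, 0, 0, 0], [0, 0, -0.5, 0, 0, 0], [0, 0, 0, 0, 0, 0]]}}

```text
time_s: 9.8
eef_pos: [563.3, 47.8, 182.8]
ee_rot: [[0.245, 0.969, 0.003], [0.969, -0.245, 0.0], [0.001, 0.003, -1.0]]
force: [0.3, -0.9, -0.2]
grip_width: 0.002
```

```bash
python3 look.py 6; python3 - <<'E'
from h import *
q=np.array([544.6,-22.6,np.radians(-104.28)])
for c in ['scene','side','wrist']:
    if c!='scene': snap(c,c+'6.png')
    for l in ['push_ledge','board','keeper_peg','charcoal_block','keeper_pivot']:
        r=manip.pinpoint(c,l)
        print(c,l,[(toW(c,x['at']),inv(q,toW(c,x['at'])),round(x['confidence'],2)) for x in r[:2]])
im=cv2.imread('pics/wrist6.png');cv2.imwrite('pics/w6c.png',im[130:420,:])
print(manip.get_state()['time_s'])
E
```

```text
9.8 [563.3   47.81 182.78] [ 0.31 -0.87 -0.17] [-72.85   0.76]
scene push_ledge [(array([553.31,   2.02,  48.21]), array([-26.01,   2.37]), 0.95)]
scene board [(array([535.38, -67.19,  29.76]), array([45.48,  2.07]), 0.74)]
scene keeper_peg [(array([478.47,  10.43,  71.47]), array([-15.69, -72.24]), 0.63), (array([513.99, -94.77,  39.11]), array([ 77.49, -11.86]), 0.35)]
scene charcoal_block [(array([514.85, -98.03,  40.76]), array([ 80.44, -10.22]), 0.74), (array([722.6 ,  61.32,  -0.76]), array([-125.23,  151.8 ]), 0.42)]
scene keeper_pivot [(array([469.96, -35.83,  42.1 ]), array([ 31.23, -69.07]), 0.97)]
side push_ledge [(array([552.29,   2.11,  41.62]), array([-25.84,   1.36]), 0.75)]
side board [(array([535.61, -66.4 ,  31.32]), array([44.67,  2.09]), 0.71)]
side keeper_peg [(array([479.22,  11.81,  75.46]), array([-17.22, -71.85]), 0.48)]
side charcoal_block [(array([514.99, -93.64,  39.63]), array([ 76.15, -11.17]), 0.85)]
side keeper_pivot [(array([ 508.44, -153.83,   41.02]), array([136.1 ,  -2.67]), 0.61), (array([473.92, -28.94,  45.21]), array([ 23.58, -66.93]), 0.57)]
wrist push_ledge [(array([556.63,  -0.72,  52.42]), array([-24.17,   6.26]), 0.96)]
wrist board []
wrist keeper_peg [(array([474.58,  12.  ,  75.66]), array([-16.26, -76.39]), 0.83)]
wrist charcoal_block [(array([517.76, -98.35,  42.88]), array([80.03, -7.32]), 0.74)]
wrist keeper_pivot [(array([467.33, -32.22,  49.23]), array([ 28.38, -72.51]), 0.78)]
10.7
```

View pics/wrist6.png

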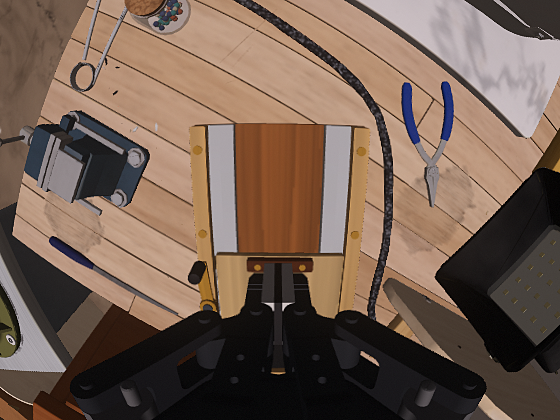

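View pics/s6c.png

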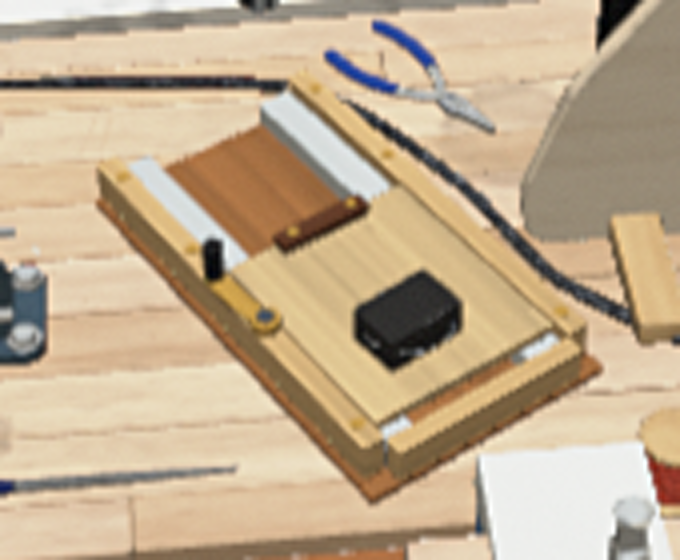

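```bash
python3 - <<'E'
from h import *
q=np.array([544.6,-22.6,np.radians(-104.28)])
for uv,z in [((150,150),5),((120,207),5),((75,203),60),((95,160),60),((100,212),40)]:
    w=wonz(uv,z);print(uv,w,inv(q,w))
s=manip.get_state();R=np.array(s['ee_rot']);print('yaw',np.degrees(np.arctan2(R[1,0],R[0,0])))
bs=[(-15,-112)];W=tf(q,[(a,b,0) for a,b in bs]);print(W)
plan([(*W[0][:2],183),(*W[0][:2],72)],[75.72,75.72],[3,4])
E
```

```text
(150, 150) [449.93 123.1    5.  ] [-117.85 -127.68]
(120, 207) [394.4   76.05   5.  ] [ -58.56 -169.9 ]
(75, 203) [381.02 101.67  60.  ] [ -80.08 -189.18]
(95, 160) [419.27 131.99  60.  ] [-118.9  -159.59]
(100, 212) [391.3   83.06  40.  ] [ -64.58 -174.63]
yaw 75.78895013344642
[[439.76  19.56  10.  ]]
[[-0.48, -0.93, -0.01, 0.0, 0.0, 0.0], [-0.47, -0.94, -0.02, 0.0, 0.0, 0.01], [-0.48, -0.93, -0.01, 0.0, 0.0, 0.0], [0.0, 0.0, 0.69, 0.0, 0.0, 0.0], [0.0, 0.0, 0.69, 0.0, 0.0, 0.0], [0.0, 0.0, 0.7, 0.0, 0.0, 0.0], [0.0, 0.0, 0.69, 0.0, 0.0, 0.0]] 7
end [439.75  19.52  72.1 ] 75.72895013344605
```

Request:
{"op": "drive_tool", "data": {"deltas": [[-0.48, -0.93, 0, 0, 0, 0], [-0.48, -0.93, 0, 0, 0, 0], [-0.48, -0.93, 0, 0, 0, 0], [0, 0, 0, 0, 0, 0], [0, 0, 0.7, 0, 0, 0], [0, 0, 0.7, 0, 0, 0], [0, 0, 0.7, 0, 0, 0], [0, 0, 0.7, 0, 0, 0], [0, 0, 0, 0, 0, 0]]}}

```text
time_s: 11.82
eef_pos: [439.9, 19.1, 67.9]
ee_rot: [[0.245, 0.969, -0.003], [0.969, -0.245, -0.0], [-0.001, -0.003, -1.0]]
force: [-0.3, 0.7, 0.1]
grip_width: -0.004
```

```bash
python3 look.py 7; python3 - <<'E'
from h import *
snap('wrist','w7.png')
q=np.array([544.6,-22.6,np.radians(-104.28)])
s=manip.get_state();P=np.array(s['eef_pos']);b=inv(q,P);cur=b.copy()
ths=np.arange(0,1.61,0.1);rows=[]
for th in ths:
    t=np.array([np.sin(th),np.cos(th)]);peg=np.array([30,-68.5])+45*np.array([-np.cos(th),np.sin(th)])
    C=peg-6*t-np.array([11*np.sin(th),14.5*np.cos(th)])
    d=np.round(np.array([-(C-cur)[0],(C-cur)[1]])/40,2);rows.append([*map(float,d),0,0,0,0]);cur=cur+np.array([-d[0],d[1]])*40
    print(round(th,1),C,rows[-1])
E
```

```text
11.825 [439.91  19.1   67.94] [-0.33  0.73  0.1 ] [ -14.59 -111.74]
0.0 [-15. -89.] [0.01, 0.55, 0, 0, 0, 0]
0.1 [-16.47 -84.41] [0.03, 0.11, 0, 0, 0, 0]
0.2 [-17.48 -79.65] [0.03, 0.12, 0, 0, 0, 0]
0.3 [-18.01 -74.79] [0.01, 0.12, 0, 0, 0, 0]
0.4 [-18.07 -69.86] [0.0, 0.12, 0, 0, 0, 0]
0.5 [-17.64 -64.92] [-0.01, 0.13, 0, 0, 0, 0]
0.6 [-16.74 -60.01] [-0.02, 0.12, 0, 0, 0, 0]
0.7 [-15.37 -55.19] [-0.03, 0.12, 0, 0, 0, 0]
0.8 [-13.55 -50.5 ] [-0.05, 0.12, 0, 0, 0, 0]
0.9 [-11.29 -45.99] [-0.06, 0.11, 0, 0, 0, 0]
1.0 [ -8.62 -41.71] [-0.06, 0.11, 0, 0, 0, 0]
1.1 [ -5.56 -37.69] [-0.08, 0.1, 0, 0, 0, 0]
1.2 [ -2.15 -33.99] [-0.08, 0.09, 0, 0, 0, 0]
1.3 [  1.58 -30.62] [-0.1, 0.09, 0, 0, 0, 0]
1.4 [  5.6  -27.64] [-0.1, 0.07, 0, 0, 0, 0]
1.5 [  9.86 -25.06] [-0.1, 0.06, 0, 0, 0, 0]
1.6 [ 14.32 -22.92] [-0.12, 0.06, 0, 0, 0, 0]
```

View pics/s7c.png

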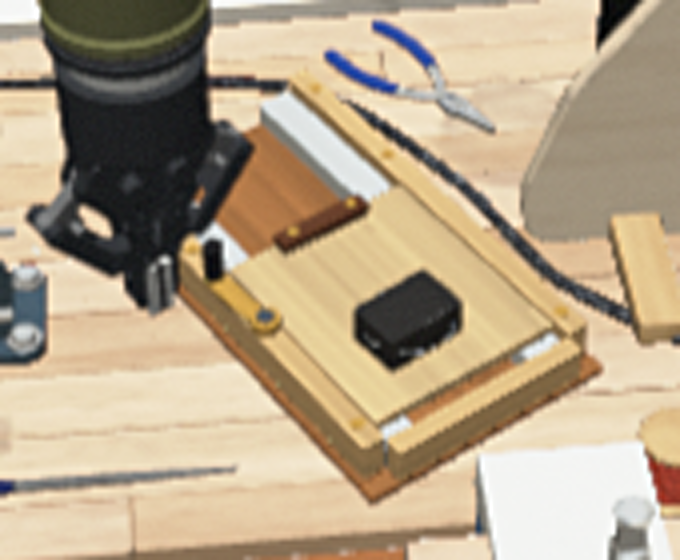

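View pics/w7.png

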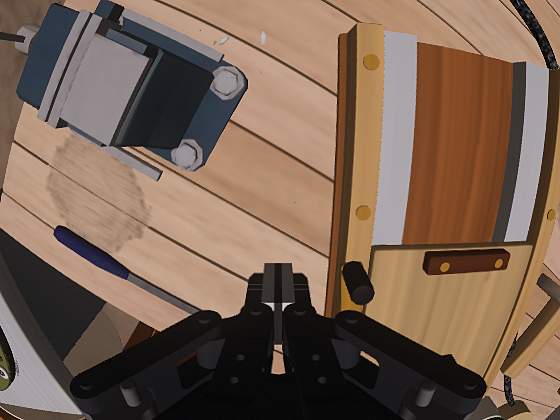

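Request:
{"op": "drive_tool", "data": {"deltas": [[0.01, 0.2, -0.06, 0, 0, 0], [0.02, 0.2, 0, 0, 0, 0], [0.02, 0.13, 0, 0, 0, 0], [0.02, 0.12, 0, 0, 0, 0], [0.01, 0.13, 0, 0, 0, 0], [0.01, 0.12, 0, 0, 0, 0], [0, 0.12, 0, 0, 0, 0], [-0.01, 0.13, 0, 0, 0, 0], [-0.02, 0.12, 0, 0, 0, 0]]}}

```text
time_s: 13.05
eef_pos: [490.1, 8.8, 71.6]
ee_rot: [[0.245, 0.969, -0.0], [0.969, -0.245, 0.0], [-0.0, -0.0, -1.0]]
force: [-0.6, -0.2, -0.4]
grip_width: -0.001
```

```bash
python3 look.py 8
```

```text
13.05 [490.13   8.79  71.61] [-0.61 -0.15 -0.44] [-16.98 -60.53]
```

View pics/s8c.png

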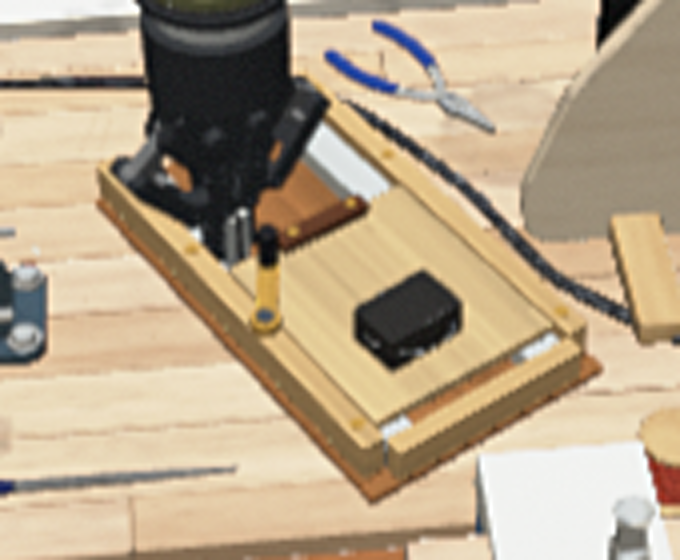

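Request:
{"op": "drive_tool", "data": {"deltas": [[-0.04, 0.13, 0, 0, 0, 0], [-0.05, 0.12, 0, 0, 0, 0], [-0.06, 0.11, 0, 0, 0, 0], [-0.06, 0.11, 0, 0, 0, 0], [-0.08, 0.1, 0, 0, 0, 0], [-0.08, 0.09, 0, 0, 0, 0], [-0.1, 0.09, 0, 0, 0, 0], [-0.1, 0.07, 0, 0, 0, 0], [0, 0, 0, 0, 0, 0]]}}

```text
time_s: 14.22
eef_pos: [516.5, -22.0, 71.8]
ee_rot: [[0.246, 0.969, 0.001], [0.969, -0.246, -0.0], [-0.0, 0.001, -1.0]]
force: [-0.2, 0.4, 0.3]
grip_width: 0.001
```

```bash
python3 look.py 9
```

```text
14.225 [516.45 -21.99  71.78] [-0.24  0.41  0.29] [  6.35 -27.43]
```

View pics/s9c.png

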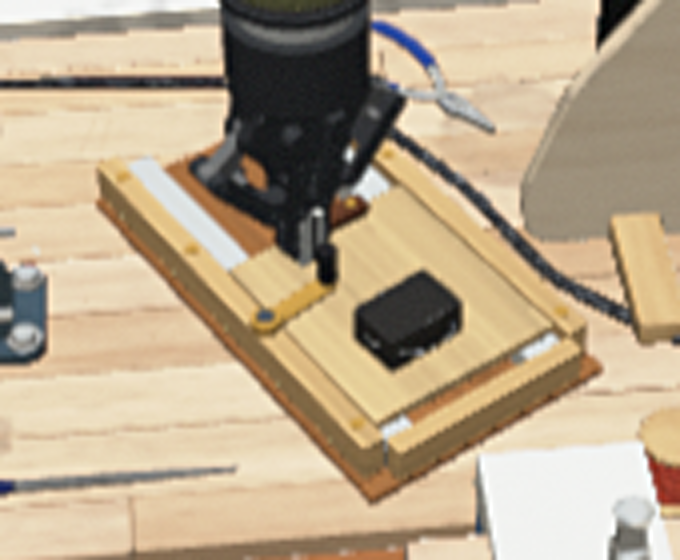

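Request:
{"op": "drive_tool", "data": {"deltas": [[-0.06, 0.05, 0, 0, 0, 0], [-0.06, 0.05, 0, 0, 0, 0], [-0.05, 0, 0, 0, 0, 0], [-0.03, 0, 0, 0, 0, 0], [0, 0, 0, 0, 0, 0]]}}

```text
time_s: 14.9
eef_pos: [518.7, -28.8, 71.8]
ee_rot: [[0.244, 0.97, 0.001], [0.97, -0.244, 0.001], [0.001, 0.001, -1.0]]
force: [1.6, 3.9, -1.0]
grip_width: 0.001
```

Request:
{"op": "drive_tool", "data": {"deltas": [[-0.03, 0, 0, 0, 0, 0], [-0.03, 0, 0, 0, 0, 0], [0, 0, 0, 0, 0, 0]]}}

```text
time_s: 15.28
eef_pos: [518.6, -29.2, 71.8]
ee_rot: [[0.243, 0.97, 0.002], [0.97, -0.243, 0.003], [0.004, 0.001, -1.0]]
force: [3.3, 9.7, -2.0]
grip_width: -0.003
```

```bash
python3 look.py 10
```

```text
15.275 [518.61 -29.18  71.83] [ 3.32  9.72 -2.04] [ 12.79 -23.56]
```

View pics/s10c.png

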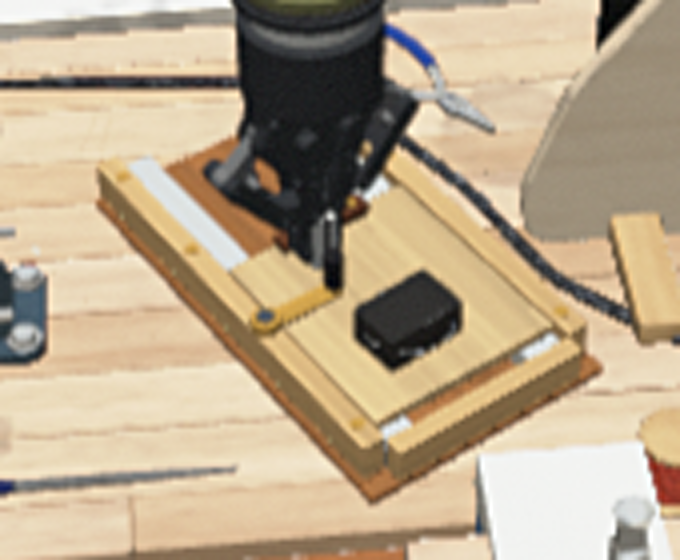

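Request:
{"op": "drive_tool", "data": {"deltas": [[0.15, 0, 0, 0, 0, 0], [0.3, 0, 0, 0, 0, 0], [0.4, 0, -0.4, 0, 0, 0], [0.2, 0, -1, 0, 0, 0], [0.2, 0, -1, 0, 0, 0], [0, 0, -0.6, 0, 0, 0], [0, 0, 0, 0, 0, 0]]}}

```text
time_s: 16.2
eef_pos: [530.7, 16.4, 193.4]
ee_rot: [[0.245, 0.969, 0.004], [0.969, -0.245, 0.0], [0.001, 0.003, -1.0]]
force: [0.7, 0.1, 0.3]
grip_width: -0.002
```

```bash
python3 look.py 11; python3 - <<'E'
from h import *
q=np.array([544.6,-22.6,np.radians(-104.28)])
for c in ['scene','side']:
    if c!='scene': snap(c,c+'11.png')
    for l in ['push_ledge','board','keeper_peg','charcoal_block','keeper_pivot']:
        r=manip.pinpoint(c,l)
        print(c,l,[(toW(c,x['at']),inv(q,toW(c,x['at'])),round(x['confidence'],2)) for x in r[:2]])
im=cv2.imread('pics/side11.png');cv2.imwrite('pics/sd11c.png',cv2.resize(im[150:290,210:390],None,fx=4.2,fy=4.2,interpolation=cv2.INTER_CUBIC))
E
```

```text
16.2 [530.66  16.36 193.38] [0.72 0.07 0.28] [-34.32 -23.12]
scene push_ledge [(array([551.55,   0.06,  45.31]), array([-23.68,   1.14]), 0.55)]
scene board [(array([532.7 , -69.1 ,  29.08]), array([48.  , -0.07]), 0.82)]
scene keeper_peg [(array([510.34, -50.03,  71.16]), array([ 35.04, -26.43]), 0.73)]
scene charcoal_block [(array([514.09, -96.62,  38.21]), array([ 79.26, -11.31]), 0.79)]
scene keeper_pivot [(array([470.23, -35.71,  44.67]), array([ 31.05, -68.84]), 0.9)]
side push_ledge [(array([550.06,   4.76,  46.41]), array([-27.86,  -1.46]), 0.59)]
side board [(array([530.97, -66.87,  27.3 ]), array([46.27, -2.29]), 0.96)]
side keeper_peg [(array([515.37, -39.59,  77.  ]), array([ 23.68, -24.14]), 0.65), (array([547.83, -21.34,   7.46]), array([-2.02,  2.82]), 0.55)]
side charcoal_block [(array([513.36, -93.14,  42.44]), array([ 76.07, -12.88]), 0.71)]
side keeper_pivot [(array([474.31, -29.74,  46.22]), array([ 24.26, -66.36]), 0.64)]
```

View pics/s11c.png

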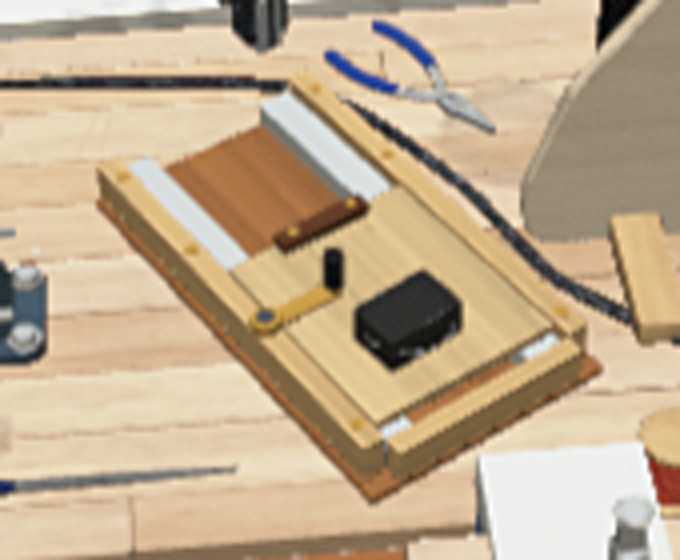

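View pics/sd11c.png

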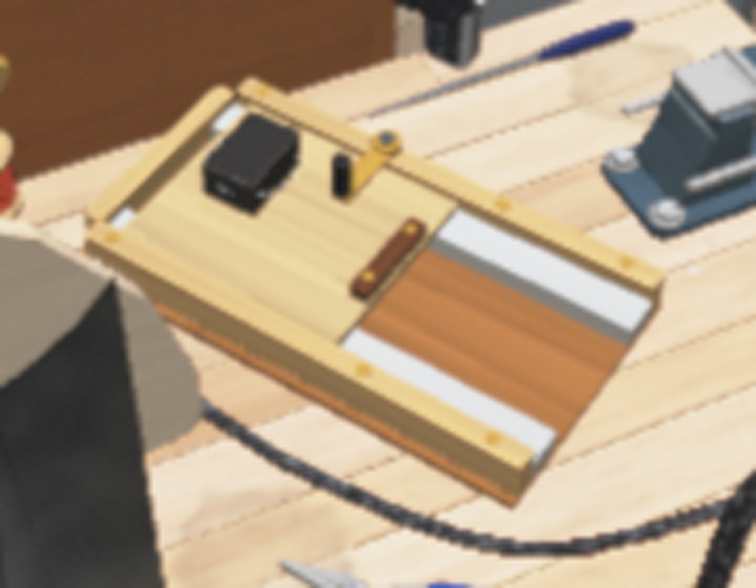

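```bash
python3 -c "
from workcell import manip
print(manip.close_job())"
```

```text
the job is handed in; nothing more can be done
None
```

The board is in its notches and the keeper is squarely across it. The job was handed in at about 17 s, with the robot clear of everything.

**Board:** I pushed it by its ledge with the closed fingertips until a further push met about 10 N and it no longer moved. The networks then put its origin at base x 45 to 48 mm, with the seat at 45 mm. They put its height at 27 to 31 mm above the bench, where 32 mm is dropped and 38 mm is still on the tracks. I saw no tilt in the pictures, but I did not measure it corner by corner.

**Keeper:** I pushed it round by its peg to the end stop, where a further push again met about 10 N. It passed over the board without striking it. In both camera views after backing off, the blade lies squarely across the board.

**Where readings disagreed:**
- The network positions from the two cameras differed by up to about 12 mm for the peg along the base. The peg relative to the pivot agreed better, at +4 mm and -0.6 mm along the base.
- My first fit of the base from pixel corners was about 5 mm off. I used the wrist-camera fit, which agreed with the networks to about 2 mm.

**Other things:** The charcoal block was not touched and rode along on the board. In the cropped views of the base area, the pliers and vise looked unmoved. I did not check the jars, spool and tape roll separately at the end, but the arm never went near them.

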